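Seat and lock the arbor plate in the pressing jig

TASK

On the blue pressing jig, gently slide the orange arbor plate by its black knob along the slideway, without lifting it off, until it drops flat into the seat near the middle of the slideway. Then push the yellow lock bolt fully home over the plate's edge and let go. Do not force anything, and leave the V-block and the other things on the bench where they are.

Things in the scene. Friction and masses are not known exactly. Their poses are not given: they have to be found in the camera images.
- bed: Blue fixed pressing jig, 130 mm (its x) by 470 mm (its y). Origin: centre of its underside, on the bench; z up. A slideway with a metal deck runs along its y between two side rails (inner faces at x = +-42 mm, tops 37 mm above the bench). A block guiding the lock bolt stands on its +x side at y = 0, reaching to x = 114 mm, 45 mm high.
- slideway (a point): Middle of the jig (x = y = 0) at deck height, 30 mm above the bench. The seat is a pocket with dark floor in the deck, 4 mm deep, 94 mm long in y, as wide as the slideway. The deck strip was bolted in slots: the seat's centre lies anywhere within 28 mm either way along y of this point, not measured, to be found by feel; it does not move while working.
- plate: Orange steel plate, 80 (x) x 90 (y, along slideway) x 10 mm, 0.5-0.75 kg, loose on the deck, on the jig's +y or -y side, 120-132 mm from its middle. Origin: centre of underside. Black knob 24 mm square on its centre, 10-45 mm above the origin. 2 mm play to each rail and seat end. Friction a few N; over the seat it falls 4 mm by its own weight, then the seat's end wall stops it.
- bolt (a joint): Travel of the yellow lock bolt in m: 0 open, 0.024 fully home; starts at 0 to 0.003. Slides to the jig's -x against 3 N friction, no spring, end stops. Bar 14 mm wide, underside 37.5 mm above the bench: it passes over the seated plate (top at 36 mm), but is blocked by a plate still up on the deck (top at 40 mm).
- bolt_knob (a point): Near the top of the bolt's upright round yellow knob, 20 mm diameter, on its axis, 77.5 mm above the bench; the knob spans 45.5 to 77.5 mm above the bench. Moves with the bolt (at x = 90 mm of the jig when open, 66 mm when home; y = 0).
- vblock: Steel V-block, 60 by 50 by 34 mm, loose on the deck at the other end of the slideway, its centre 120 to 132 mm from the jig's centre. Origin: centre of its underside. Not to be moved.
- bearing_big: Bearing, 72 mm diameter, 22 mm high, bystander. Origin at centre of underside.
- bearing_small: Bearing, 52 mm diameter, 16 mm high, bystander. Origin at centre of underside.
- race: Dark bearing race ring, 68 mm diameter, 20 mm high, bystander. Origin at centre of underside.
- spray: Spray can, 54 mm diameter, 160 mm tall, bystander. Origin at centre of underside.
- wrench: Wrench 200 mm long lying along its x, bystander.
- grease: Grease jar, 76 mm diameter, 80 mm tall, bystander. Origin at centre of underside.
Things that resemble listed ones, but are neither listed nor needed, are in the scene too. Of the things that look like the plate, the middle-sized one is meant.

How it is judged:
By the outcome, as a careful person would: the job done as asked, in the order asked, and still so for the second after the job is handed in, with the robot touching nothing.
It also fails if it takes over 53 s, if anything falls off the work surface, if the arm or the gripper's body presses on something with over 40 N, if the wrist force passes 120 N, or if a joint passes its speed limit or range.

ROBOT

A 7-joint arm with a two-finger parallel gripper is mounted at the origin on the work surface. World frame = base frame: x ahead of the robot, y to its left, z up, the work surface at z = 0. Lengths are in m, angles in rad, forces in N, time in s.
With the tool pointing down it reaches from about 0.4 to 0.875 m from the base axis. Payload 6.5 kg.
Tool frame: the origin (TCP) lies midway between the tips of the shut fingers; the grasp point (between the pads) lies 19 mm behind it (ctrl.grip_point_offset is the distance from the TCP to the grasp point, in m); z points along the fingers, y is the line along which they close (so a half turn about z gives the same grasp; the last joint's range is limited). The gripper opens to 85 mm and grips with 20 to 120 N. Pads are 22 mm wide; open, the fingers measure 114 mm over their backs; the gripper's body (76 mm by 85 mm) begins 54 mm behind the grasp point. The pads swing forward as they close: fully open they stand 13 mm farther back than shut.
Start: joints at [-1.393, 0.536, -0.004, 1.538, 0.003, 1.067, -0.071], TCP at [0.157, 0.631, 0.231] pointing down, gripper open.
Joint ranges: [-2.7, 2.7], [-0.37, 2.16], [-1.27, 1.26], [0.24, 2.4], [-1.31, 4.45], [0.19, 1.91], [-2.76, 2.76]. Speed limits (rad/s): [2.39, 2.39, 3.14, 3.14, 3.14, 3.14, 3.14].

INTERFACE

Orientations are given as [roll, pitch, yaw] about the fixed x, y, z axes, in that order (R = Rz(yaw) Ry(pitch) Rx(roll)).
In Python, from bench import state, imaging, hand_in, ctrl gives the robot as it stands.
- The arm moves only by the tool move_arm, never from a script. Its argument "deltas" is a list that holds one entry, the list of rows, each a list of 7 numbers: the turn, a rotation vector about the tool's x, y, z normalised to -1 to 1, where 1 is pi rad, then the shift along the tool's x, y, z normalised to -1 to 1, where 1 is 0.8 m, then the opening, from -1 (shut) to 1 (fully open). In form: [[[wx, wy, wz, dx, dy, dz, hand], ...]]. A call has 1 to 12 rows; each row is the pose to reach, as a shift and turn from the pose commanded when the call began, along the tool's axes at that moment, turning the shorter way round; what a row does not reach only later rows make up. A row lasts 1/8 s, in which the tool goes at most 62.5 mm and 10.7 degrees, less where a joint would pass 70% of its speed; a pose out of reach is approached as far as the arm can. A call with a number of a shift or a turn outside -1 to 1 is refused whole. A call with a gripper value outside its range is refused whole. The fingers move at their own pace and stop on an object; the grip force is fixed at half the most. Time passes only in rows, so rows that repeat a pose let the fingers close. It gives the time, the measured TCP pose, the force, the opening and the grip force at its end, in the units of the state.
- state(): the state, without advancing time (a new reading comes with each control period).
- imaging.capture(name): name is "scene" or "top" or "wrist"; returns a dict with "pixels" (400x640x3 uint8, red, green, blue), "mtx" (3x3 intrinsics, pixels), "extrinsics" (4x4, takes a point from camera to world coordinates); the wrist camera has in their place "mount" (4x4, takes a point from camera to tool coordinates, whose origin is the TCP and whose axes are the flange's). Camera axes: x right, y down, z forward; pixel columns grow to the right and rows downward; lengths in m; the calibration is good to about 2 mm. A picture is of the moment at which its call begins: read the wrist's pose just before it. There is no depth.
- hand_in(): hands the job in; it is judged then, once.
The state is a dict: "t": time; "joint_positions": joint angles; "joint_vel": joint speeds; "tau": joint torques, N m; "tool_pos": TCP position; "ee_rot": TCP orientation; "contact_force": force on the tool from outside, world axes, zero at the start; "torque": the same for the moment, N m; "grip_width": finger opening in m; "grip_force": force on a finger pad.
Only numpy, scipy, OpenCV 4.12 (cv2) and the standard library are available. Lean on these libraries where they do the work, as an engineer would, in place of code of your own. Each camera call takes 0.05 s, during which the arm holds its last target. There are 200 camera calls.

## Working session

There is one attempt and no reset: what is moved stays moved. The work goes in short steps, Python scripts to look and compute and a tool call to move; the robot and the scene stay as the last step left them, time stands still between calls to the robot, and variables do not carry over. Pictures are saved under pics/ and viewed, at most 10 in all, crops included, and the job is handed in when it is done.

Besides the shell and the picture viewer there is one more tool, called after "Call:" as name(argument=value, ...), one argument or row to a line, values as JSON. move_arm: Moves the arm, as the interface text tells. Scaled input: -1 to 1 covers 0.8 m each way for a shift and pi rad each way for a turn. Its arguments: {"type":"object","properties":{"deltas":{"type":"array"}},"required":["deltas"]}

```bash
mkdir -p pics; ls; python3 - <<'E'
from bench import state, imaging, ctrl
import cv2
s=state();print({k:s[k] for k in('t','tool_pos','ee_rot','contact_force','grip_width')},ctrl.grip_point_offset)
for n in('scene','top'):
    d=imaging.capture(n);cv2.imwrite(f'pics/{n}0.png',d['pixels'][:,:,::-1]);print(n,d['mtx'].round(2).tolist(),d['extrinsics'].round(4).tolist())
E
```

```text
pics
{'t': 0.0, 'tool_pos': array([0.15678158, 0.63015665, 0.23041377]), 'ee_rot': array([-3.13984663e+00,  1.43218848e-04,  2.89786993e+00]), 'contact_force': array([-0.41267108,  0.14637234,  0.03322364]), 'grip_width': 0.08530601396047913} 0.0187
scene [[418.4, 0.0, 319.55], [0.0, 418.4, 198.64], [0.0, 0.0, 1.0]] [[-0.8965, 0.3793, -0.2289, 0.794], [0.443, 0.771, -0.4575, 0.6189], [0.0029, -0.5116, -0.8592, 1.2838], [0.0, 0.0, 0.0, 1.0]]
top [[383.03, 0.0, 320.58], [0.0, 383.03, 204.7], [0.0, 0.0, 1.0]] [[-0.0121, -0.9989, 0.0452, 0.4119], [-0.9997, 0.0131, 0.0205, -0.0054], [-0.021, -0.045, -0.9988, 1.1066], [0.0, 0.0, 0.0, 1.0]]
```

View pics/top0.png

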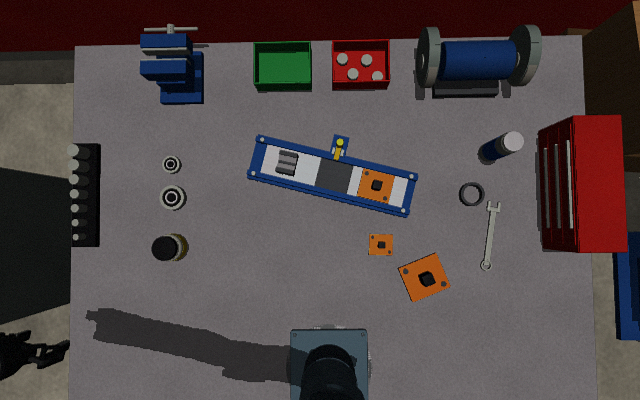

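View pics/scene0.png

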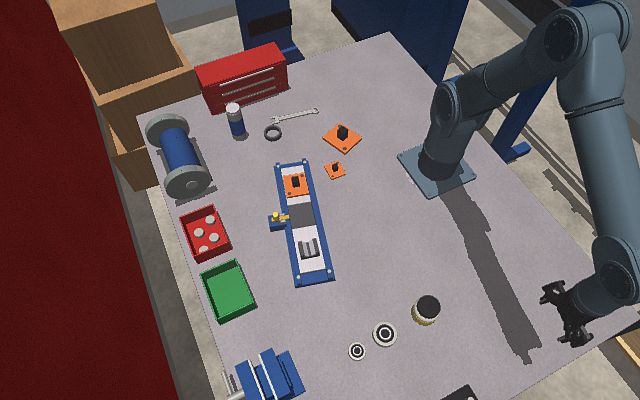

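The top view shows the jig with its corners near (258,136), (418,172), (408,216) and (247,179). The middle-sized plate is on the deck at (377,186), the V-block at (287,162), the dark seat near (334,177) and the bolt knob near (340,143). I'll enlarge it.

```bash
python3 - <<'E'
import cv2
im=cv2.imread('pics/top0.png')[125:225,240:425]
cv2.imwrite('pics/crop.png',cv2.resize(im,None,fx=4,fy=4,interpolation=cv2.INTER_CUBIC))
E
```

```text
(no output)
```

View pics/crop.png

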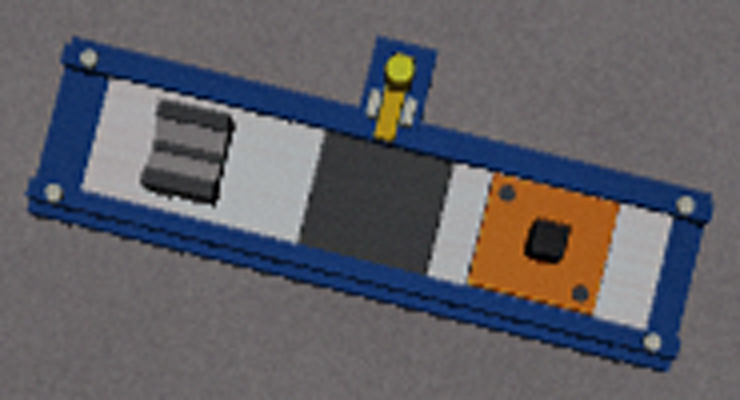

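```bash
cat > h.py <<'E'
import numpy as np
from scipy.spatial.transform import Rotation as R
K=np.array([[383.03,0,320.58],[0,383.03,204.7],[0,0,1]])
E=np.array([[-0.0121,-0.9989,0.0452,0.4119],[-0.9997,0.0131,0.0205,-0.0054],[-0.021,-0.045,-0.9988,1.1066],[0,0,0,1]])
def px(u,v,z,K=K,E=E):
    d=E[:3,:3]@np.linalg.solve(K,[u,v,1]); return E[:3,3]+d*(z-E[2,3])/d[2]
def cr(u,v,z): return px(u/4+240-.375,v/4+125-.375,z)
def delta(pos,rpy,pos0,rpy0):
    R0=R.from_euler('xyz',rpy0); R1=R.from_euler('xyz',rpy)
    return np.r_[(R0.inv()*R1).as_rotvec()/np.pi, R0.inv().apply(np.array(pos)-pos0)/.8]
E
python3 - <<'E'
from h import *
S=np.array([cr(*p,.038) for p in[(88,58),(685,205),(652,342),(53,192)]])
c=S.mean(0); y=(S[0]+S[3]-S[1]-S[2])[:2]; yaw=np.arctan2(-y[0],y[1]); print('jig',c,yaw)
P=np.array([cr(*p,.04) for p in[(492,172),(620,203),(594,313),(468,283)]]); print('plate',P.mean(0), np.arctan2(*(P[0]+P[3]-P[1]-P[2])[:2]*[-1,1]))
Rj=np.array([[np.cos(yaw),-np.sin(yaw)],[np.sin(yaw),np.cos(yaw)]])
loc=lambda p:((p-c)[:2]@Rj).round(4)
print('platelocal',loc(P.mean(0)),'knob',cr(548,239,.075),loc(cr(548,239,.075)))
print('bolt',cr(400,68,.0775),loc(cr(400,68,.0775)))
for p in[(324,130),(300,243),(450,160),(428,275)]: print(loc(cr(*p,.03)))
print('vblock',loc(cr(187,152,.064)))
E
```

```text
jig [ 0.54513138 -0.01520306  0.038     ] -0.2592125203388584
plate [ 0.51230521 -0.13714563  0.04      ] -0.251462152290477
platelocal [-0.0005 -0.1263] knob [ 0.5114335  -0.13593511  0.075     ] [-0.0016 -0.1253]
bolt [ 0.62871602 -0.03792304  0.0775    ] [ 0.0866 -0.0005]
[0.0408 0.042 ]
[-0.041   0.0388]
[ 0.0416 -0.0495]
[-0.0411 -0.0541]
vblock [-0.002   0.1274]
```

```bash
python3 - <<'E'
from h import *
from bench import state
s=state()
for p in[(.45,.35,.22),(.512,-.1365,.16)]: print(delta(p,[np.pi,0,2.885],s['tool_pos'],s['ee_rot']).round(4))
E
```

```text
[-0.0005  0.      0.0041 -0.4402 -0.2514  0.0136]
[-5.000e-04  0.000e+00  4.100e-03 -6.622e-01 -8.228e-01  8.950e-02]
```

Call:
move_arm(
  deltas=[
    [[0, 0, 0.004, -0.44, -0.25, 0.014, 0.5], [0, 0, 0.004, -0.44, -0.25, 0.014, 0], [0, 0, 0.004, -0.44, -0.25, 0.014, -0.1], [0, 0, 0.004, -0.44, -0.25, 0.014, -0.1], [0, 0, 0.004, -0.44, -0.25, 0.014, -0.1], [0, 0, 0.004, -0.6, -0.6, 0.04, -0.1], [0, 0, 0.004, -0.662, -0.823, 0.09, -0.1], [0, 0, 0.004, -0.662, -0.823, 0.09, -0.1], [0, 0, 0.004, -0.662, -0.823, 0.09, -0.1], [0, 0, 0.004, -0.662, -0.823, 0.09, -0.1], [0, 0, 0.004, -0.662, -0.823, 0.09, -0.1], [0, 0, 0.004, -0.662, -0.823, 0.09, -0.1]],
  ],
)

```text
t: 1.6
tool_pos: [0.4836, -0.0091, 0.1747]
ee_rot: [3.141, 0.0, 2.886]
contact_force: [1.7, 0.0, -0.3]
grip_width: 0.0387
grip_force: 0.0
```

Call:
move_arm(
  deltas=[
    [[0, 0, 0, -0.074, -0.145, 0.018, -0.1], [0, 0, 0, -0.074, -0.145, 0.018, -0.1], [0, 0, 0, -0.074, -0.145, 0.018, -0.1], [0, 0, 0, -0.074, -0.145, 0.018, -0.1], [0, 0, 0, -0.074, -0.145, 0.018, -0.1]],
  ],
)

```text
t: 2.22
tool_pos: [0.5113, -0.1325, 0.1604]
ee_rot: [3.141, -0.001, 2.888]
contact_force: [-0.3, 0.6, -0.0]
grip_width: 0.0384
grip_force: 0.0
```

```bash
python3 - <<'E'
from h import *
from bench import state,imaging
import cv2
s=state();print(s['t'],s['tool_pos'],s['ee_rot'],s['contact_force'],s['grip_width'])
print(delta((.512,-.1365,.046),[np.pi,0,2.885],s['tool_pos'],s['ee_rot']).round(4))
d=imaging.capture('wrist');cv2.imwrite('pics/w1.png',d['pixels'][:,:,::-1]);print(d['mtx'].tolist(),d['mount'].round(4).tolist())
M=d['mount'];T=np.eye(4);T[:3,:3]=R.from_euler('xyz',s['ee_rot']).as_matrix();T[:3,3]=s['tool_pos']
np.savez('w1.npz',K=d['mtx'],E=T@M)
E
```

```text
2.225 [ 0.51130468 -0.13248204  0.16041096] [ 3.14067356e+00 -6.11181624e-04  2.88786383e+00] [-0.32602689  0.64802534 -0.01827289] 0.03836599263488871
[ 0.0003 -0.0002  0.0009 -0.0022 -0.0048  0.143 ]
[[300.17923595816956, 0.0, 323.2167802629404], [0.0, 300.17923595816956, 198.65520511344448], [0.0, 0.0, 1.0]] [[0.0007, -0.9576, -0.288, 0.0738], [1.0, 0.0005, 0.0006, 0.0001], [-0.0004, -0.288, 0.9576, -0.1428], [0.0, 0.0, 0.0, 1.0]]
```

View pics/w1.png

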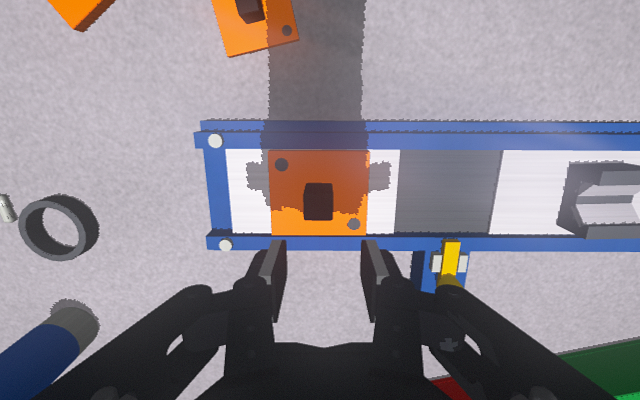

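The wrist view shows the plate at about (270–368, 150–235) with the knob at about (318,200). The dark seat is at columns 397–500 and the bolt at (450,255), with the fingers straddling the plate.

```bash
python3 - <<'E'
from h import *
f=np.load('w1.npz'); a=-.257;c=np.array([.545,-.015])
Rj=np.array([[np.cos(a),-np.sin(a)],[np.sin(a),np.cos(a)]])
w=lambda u,v,z:px(u,v,z,f['K'],f['E'])
for n,p in dict(pl1=(270,150,.04),pl2=(368,150,.04),pl3=(368,236,.04),pl4=(270,236,.04),knobL=(304,190,.075),knobR=(333,190,.075),s1=(400,150,.03),s2=(395,232,.03),s3=(502,150,.026),s4=(489,232,.026),scrA=(215,141,.038),scrB=(225,245,.038),railn=(300,149,.037),railf=(300,237,.037),bolt=(451,243,.043)).items(): print(n,w(*p).round(4),((w(*p)[:2]-c)@Rj).round(4))
E
```

```text
pl1 [ 0.462  -0.1673  0.04  ] [-0.0416 -0.1684]
pl2 [ 0.4834 -0.0845  0.04  ] [-0.0419 -0.0829]
pl3 [ 0.5632 -0.1015  0.04  ] [ 0.0396 -0.079 ]
pl4 [ 0.5398 -0.1917  0.04  ] [ 0.0399 -0.1723]
knobL [ 0.4957 -0.1437  0.075 ] [-0.015 -0.137]
knobR [ 0.5014 -0.1216  0.075 ] [-0.015  -0.1142]
s1 [ 0.4923 -0.0553  0.03  ] [-0.0407 -0.0523]
s2 [ 0.5703 -0.0744  0.03  ] [ 0.0396 -0.051 ]
s3 [0.5166 0.0365 0.026 ] [-0.0405  0.0426]
s4 [0.5958 0.0171 0.026 ] [0.041  0.0439]
scrA [ 0.4427 -0.2118  0.038 ] [-0.049  -0.2164]
scrB [ 0.5386 -0.2373  0.038 ] [ 0.0503 -0.2166]
railn [ 0.468  -0.1421  0.037 ] [-0.0422 -0.1425]
railf [ 0.5492 -0.165   0.037 ] [ 0.0421 -0.144 ]
bolt [ 0.5886 -0.027   0.043 ] [ 0.0452 -0.0005]
```

Call:
move_arm(
  deltas=[
    [[0, 0, 0, -0.002, -0.005, 0.05, -0.1], [0, 0, 0, -0.002, -0.005, 0.09, -0.1], [0, 0, 0, -0.002, -0.005, 0.12, -0.1], [0, 0, 0, -0.002, -0.005, 0.14, -0.1], [0, 0, 0, -0.002, -0.005, 0.14, -0.1]],
  ],
)

```text
t: 2.9
tool_pos: [0.5114, -0.1379, 0.0479]
ee_rot: [3.141, -0.002, 2.886]
contact_force: [-0.2, 0.3, 0.2]
grip_width: 0.0387
grip_force: 0.0
```

Call:
move_arm(
  deltas=[
    [[0, 0, 0, 0, 0.003, 0, -0.29], [0, 0, 0, 0, 0.006, 0, -0.29], [0, 0, 0, 0, 0.012, 0, -0.29], [0, 0, 0, 0, 0.02, 0, -0.29], [0, 0, 0, 0, 0.028, 0, -0.29], [0, 0, 0, 0, 0.036, 0, -0.29], [0, 0, 0, 0, 0.044, 0, -0.29], [0, 0, 0, 0, 0.052, 0, -0.29], [0, 0, 0, 0, 0.06, 0, -0.29], [0, 0, 0, 0, 0.068, 0, -0.29], [0, 0, 0, 0, 0.076, 0, -0.29], [0, 0, 0, 0, 0.084, 0, -0.29]],
  ],
)

```text
t: 4.4
tool_pos: [0.5293, -0.0757, 0.0494]
ee_rot: [-3.14, 0.002, 2.884]
contact_force: [-2.1, -5.9, 3.7]
grip_width: 0.0303
grip_force: 2.8
```

Call:
move_arm(
  deltas=[
    [[0, 0, 0, 0, 0.007, 0, -0.29], [0, 0, 0, 0, 0.014, 0, -0.29], [0, 0, 0, 0, 0.021, 0, -0.29], [0, 0, 0, 0, 0.028, 0, -0.29], [0, 0, 0, 0, 0.034, 0, -0.29], [0, 0, 0, 0, 0.04, 0, -0.29], [0, 0, 0, 0, 0.045, 0, -0.29], [0, 0, 0, 0, 0.05, 0, -0.29], [0, 0, 0, 0, 0.053, 0, -0.29]],
  ],
)

```text
t: 5.52
tool_pos: [0.5397, -0.0325, 0.0484]
ee_rot: [3.142, -0.0, 2.885]
contact_force: [-1.5, -2.7, -1.8]
grip_width: 0.0305
grip_force: 1.3
```

Call:
move_arm(
  deltas=[
    [[0, 0, 0, 0, 0.002, 0, -0.29], [0, 0, 0, 0, 0.004, 0, -0.29], [0, 0, 0, 0, 0.006, 0, -0.29], [0, 0, 0, 0, 0.008, 0, -0.29], [0, 0, 0, 0, 0.01, 0, -0.29]],
  ],
)

```text
t: 6.15
tool_pos: [0.5417, -0.025, 0.0485]
ee_rot: [-3.142, -0.0, 2.885]
contact_force: [-0.1, -2.7, -1.8]
grip_width: 0.0302
grip_force: 1.3
```

Call:
move_arm(
  deltas=[
    [[0, 0, 0, 0, 0.0015, 0, -0.29], [0, 0, 0, 0, 0.003, 0, -0.29], [0, 0, 0, 0, 0.0045, 0, -0.29]],
  ],
)

```text
t: 6.52
tool_pos: [0.5427, -0.0215, 0.0485]
ee_rot: [3.142, 0.0, 2.885]
contact_force: [-1.7, -2.0, -2.5]
grip_width: 0.0304
grip_force: 1.3
```

Call:
move_arm(
  deltas=[
    [[0, 0, 0, 0, 0.0012, 0, -0.29], [0, 0, 0, 0, 0.0025, 0, -0.29]],
  ],
)

```text
t: 6.78
tool_pos: [0.5432, -0.0196, 0.0485]
ee_rot: [-3.142, 0.0, 2.885]
contact_force: [-0.7, -2.9, -2.6]
grip_width: 0.0301
grip_force: 1.4
```

Call:
move_arm(
  deltas=[
    [[0, 0, 0, 0, 0.0012, 0, -0.29], [0, 0, 0, 0, 0.0025, 0, -0.29]],
  ],
)

```text
t: 7.02
tool_pos: [0.5437, -0.0177, 0.0485]
ee_rot: [-3.142, 0.0, 2.885]
contact_force: [-0.8, -2.2, -1.1]
grip_width: 0.0304
grip_force: 1.5
```

```bash
python3 - <<'E'
from h import *
from bench import state,imaging
import cv2
s=state();d=imaging.capture('wrist');im=d['pixels'][:,:,::-1]
cv2.imwrite('pics/w2.png',cv2.resize(im[100:330,190:450],None,fx=3,fy=3,interpolation=cv2.INTER_CUBIC)[:600])
M=d['mount'];T=np.eye(4);T[:3,:3]=R.from_euler('xyz',s['ee_rot']).as_matrix();T[:3,3]=s['tool_pos']
np.savez('w2.npz',K=d['mtx'],E=T@M)
E
```

```text
(no output)
```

View pics/w2.png

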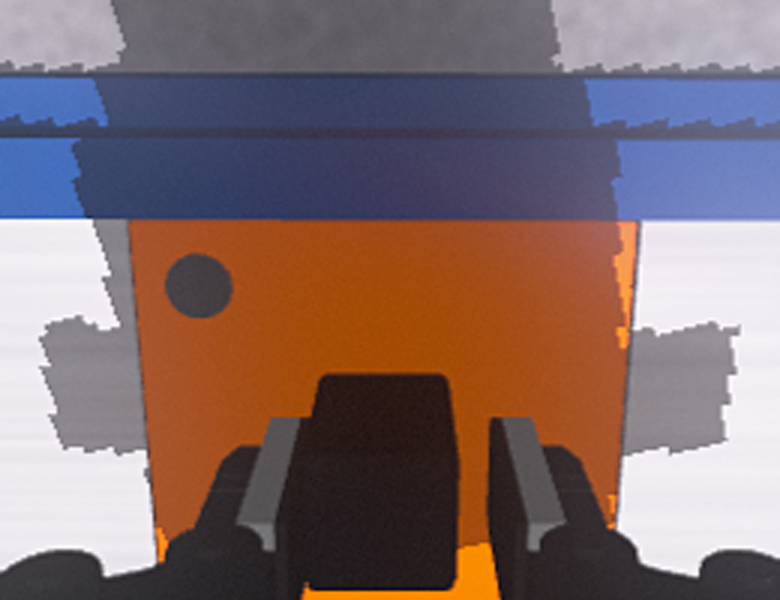

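The crop shows the plate at columns 130–640, covering the seat, with almost no dark floor visible on either side. I'll work out its height from its apparent width.

```bash
python3 - <<'E'
from h import *
f=np.load('w2.npz'); a=-.257;c=np.array([.545,-.015])
Rj=np.array([[np.cos(a),-np.sin(a)],[np.sin(a),np.cos(a)]])
def w(u,v,z): return (px(u/3+190-.33,v/3+100-.33,z,f['K'],f['E'])[:2]-c)@Rj
for z in(.036,.04):
  for l,r,v in((130,640,222),(149,624,450)): L,Rr=w(l,v,z),w(r,v,z);print(z,L.round(4),Rr.round(4),(Rr-L)[1].round(4),(Rr+L)[1]/2)
print(w(318,376,.075),w(448,376,.075),w(318,376,.071),w(448,376,.071))
E
```

```text
0.036 [-0.0414 -0.0504] [-0.0415  0.0393] 0.0896 -0.005549356810221135
0.036 [ 0.0027 -0.0505] [0.0026 0.0397] 0.0902 -0.005429975486236489
0.04 [-0.0422 -0.0491] [-0.0423  0.0382] 0.0873 -0.0054811652013188675
0.04 [ 0.0007 -0.0493] [0.0007 0.0386] 0.0879 -0.005364857654463623
[-0.02794308 -0.01425431] [-0.0279631   0.00376154] [-0.02634601 -0.01464461] [-0.02636672  0.00399058]
```

Call:
move_arm(
  deltas=[
    [[0, 0, 0, 0, 0.0012, 0, -0.29], [0, 0, 0, 0, 0.0025, 0, -0.29]],
  ],
)

```text
t: 7.32
tool_pos: [0.5442, -0.0158, 0.0485]
ee_rot: [-3.142, 0.0, 2.885]
contact_force: [-1.5, -3.4, -0.4]
grip_width: 0.0303
grip_force: 2.2
```

Call:
move_arm(
  deltas=[
    [[0, 0, 0, 0, 0.0012, 0, -0.29], [0, 0, 0, 0, 0.0025, 0, -0.29]],
  ],
)

```text
t: 7.58
tool_pos: [0.5441, -0.0156, 0.0485]
ee_rot: [-3.14, -0.0, 2.884]
contact_force: [-2.2, -8.4, 0.3]
grip_width: 0.0304
grip_force: 4.5
```

The force now rises against the seat's end wall while the plate stays put, so I'll back off, open and lift clear.

Call:
move_arm(
  deltas=[
    [[0, 0, 0, 0, -0.003, 0, -0.29], [0, 0, 0, 0, -0.005, 0, -0.2], [0, 0, 0, 0, -0.005, 0, -0.1], [0, 0, 0, 0, -0.005, 0, -0.1], [0, 0, 0, 0, -0.005, -0.01, -0.1], [0, 0, 0, 0, -0.005, -0.03, -0.1], [0, 0, 0, 0, -0.005, -0.07, -0.1], [0, 0, 0, 0, -0.005, -0.12, -0.1], [0, 0, 0, 0, -0.005, -0.14, -0.1], [0, 0, 0, 0, -0.005, -0.14, -0.1]],
  ],
)

```text
t: 8.82
tool_pos: [0.5444, -0.0176, 0.1618]
ee_rot: [3.141, 0.003, 2.885]
contact_force: [-0.9, 0.3, -0.7]
grip_width: 0.0384
grip_force: 0.0
```

```bash
python3 - <<'E'
from h import *
from bench import state,imaging
import cv2
s=state();d=imaging.capture('wrist');im=d['pixels'][:,:,::-1];print(s['tool_pos'],s['ee_rot'])
cv2.imwrite('pics/w3.png',cv2.resize(im[120:320,220:480],None,fx=3,fy=3,interpolation=cv2.INTER_CUBIC))
M=d['mount'];T=np.eye(4);T[:3,:3]=R.from_euler('xyz',s['ee_rot']).as_matrix();T[:3,3]=s['tool_pos']
np.savez('w3.npz',K=d['mtx'],E=T@M)
E
```

```text
[ 0.54441826 -0.01755227  0.16178713] [3.14050006e+00 2.51247274e-03 2.88529800e+00]
```

View pics/w3.png

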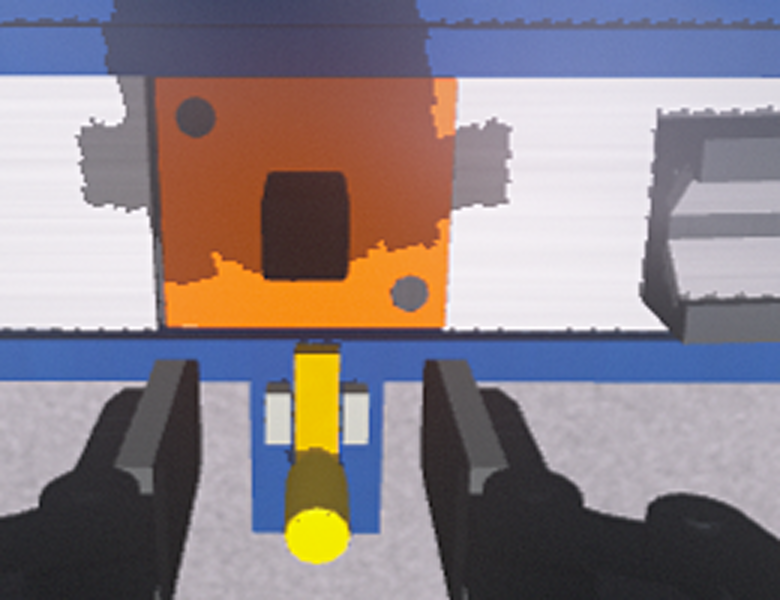

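The plate sits in the pocket, with a dark gap only on the trailing side at columns 150–160 and the leading edge flush at 457. The bolt's knob top is at crop (318,535), still open. Next I'll work out the push.

```bash
python3 - <<'E'
from h import *
from bench import state
f=np.load('w3.npz'); a=-.257;c=np.array([.545,-.015])
Rj=np.array([[np.cos(a),-np.sin(a)],[np.sin(a),np.cos(a)]])
def w(u,v,z): return (px(u/3+220-.33,v/3+120-.33,z,f['K'],f['E'])[:2]-c)@Rj
print('bolt',w(318,535,.0775),'seat L',w(150,150,.03),'plate',w(160,200,.036),w(452,200,.036),w(160,200,.04),w(452,200,.04),'tip',w(318,346,.045))
s=state()
for p,z in(((.122,0),.14),((.122,0),.057),((.077,0),.057)): print(delta(np.r_[c+Rj@p,z],[np.pi,0,2.885],s['tool_pos'],s['ee_rot']).round(4))
E
```

```text
bolt [ 8.60264658e-02 -8.63717930e-06] seat L [-0.01881194 -0.05192664] plate [-0.00440612 -0.0485632 ] [-0.00449383  0.04128177] [-0.00544382 -0.04788022] [-0.00553023  0.04062601] tip [0.04031788 0.00012376]
[ 1.000e-04  1.000e-04  2.000e-04 -1.535e-01  3.400e-03  2.570e-02]
[ 1.000e-04  1.000e-04  2.000e-04 -1.535e-01  3.300e-03  1.294e-01]
[ 1.000e-04  1.000e-04  2.000e-04 -9.720e-02  3.400e-03  1.294e-01]
```

Call:
move_arm(
  deltas=[
    [[0, 0, 0, -0.07, 0.003, 0, -1], [0, 0, 0, -0.14, 0.003, 0, -1], [0, 0, 0, -0.154, 0.003, 0, -1], [0, 0, 0, -0.154, 0.003, 0.02, -1], [0, 0, 0, -0.154, 0.003, 0.06, -1], [0, 0, 0, -0.154, 0.003, 0.1, -1], [0, 0, 0, -0.154, 0.003, 0.129, -1], [0, 0, 0, -0.154, 0.003, 0.129, -1], [0, 0, 0, -0.154, 0.003, 0.129, -1]],
  ],
)

```text
t: 10.0
tool_pos: [0.6639, -0.0466, 0.0581]
ee_rot: [3.141, 0.001, 2.885]
contact_force: [-0.4, -1.5, 0.3]
grip_width: -0.0
grip_force: 0.0
```

Call:
move_arm(
  deltas=[
    [[0, 0, 0, 0.006, 0, 0, -1], [0, 0, 0, 0.012, 0, 0, -1], [0, 0, 0, 0.017, 0, 0, -1], [0, 0, 0, 0.021, 0, 0, -1], [0, 0, 0, 0.025, 0, 0, -1], [0, 0, 0, 0.029, 0, 0, -1], [0, 0, 0, 0.033, 0, 0, -1]],
  ],
)

```text
t: 10.88
tool_pos: [0.6383, -0.0399, 0.0577]
ee_rot: [3.141, 0.001, 2.885]
contact_force: [2.2, -0.5, 1.7]
grip_width: 0.0003
grip_force: 1.6
```

Call:
move_arm(
  deltas=[
    [[0, 0, 0, 0.003, 0, 0, -1], [0, 0, 0, 0.006, 0, 0, -1], [0, 0, 0, 0.008, 0, 0, -1], [0, 0, 0, 0.01, 0, 0, -1]],
  ],
)

```text
t: 11.38
tool_pos: [0.6301, -0.0378, 0.0573]
ee_rot: [3.142, 0.0, 2.885]
contact_force: [2.9, -0.3, 1.7]
grip_width: 0.0
grip_force: 1.5
```

Call:
move_arm(
  deltas=[
    [[0, 0, 0, 0.0015, 0, 0, -1], [0, 0, 0, 0.003, 0, 0, -1], [0, 0, 0, 0.0045, 0, 0, -1]],
  ],
)

```text
t: 11.75
tool_pos: [0.629, -0.0376, 0.0576]
ee_rot: [3.141, 0.005, 2.885]
contact_force: [11.6, -2.3, -5.7]
grip_width: 0.0002
grip_force: 5.8
```

The force has climbed to 12 N at the predicted home position, so the bolt is at its end stop. I'll back off, lift clear and check.

Call:
move_arm(
  deltas=[
    [[0, 0, 0, -0.005, 0, 0, -1], [0, 0, 0, -0.02, 0, 0, -1], [0, 0, 0, -0.035, 0, 0, -1], [0, 0, 0, -0.035, 0, -0.03, -1], [0, 0, 0, -0.035, 0, -0.08, -1], [0, 0, 0, 0, 0, -0.13, -1], [0, 0, 0, 0.06, 0, -0.13, -1], [0, 0, 0, 0.09, 0, -0.13, -1], [0, 0, 0, 0.09, 0, -0.13, -1], [0, 0, 0, 0.09, 0, -0.13, -1]],
  ],
)

```text
t: 13.0
tool_pos: [0.5583, -0.019, 0.1615]
ee_rot: [-3.142, 0.001, 2.885]
contact_force: [0.0, -0.1, 0.1]
grip_width: 0.0
grip_force: 0.0
```

```bash
python3 - <<'E'
from h import *
from bench import state,imaging
import cv2
s=state();d=imaging.capture('wrist');im=d['pixels'][:,:,::-1];print(s['tool_pos'],s['ee_rot'])
cv2.imwrite('pics/w4.png',cv2.resize(im[120:320,220:480],None,fx=3,fy=3,interpolation=cv2.INTER_CUBIC))
M=d['mount'];T=np.eye(4);T[:3,:3]=R.from_euler('xyz',s['ee_rot']).as_matrix();T[:3,3]=s['tool_pos']
np.savez('w4.npz',K=d['mtx'],E=T@M)
E
```

```text
[ 0.55831715 -0.01903837  0.16147069] [-3.14154106e+00  1.09272806e-03  2.88503371e+00]
```

View pics/w4.png

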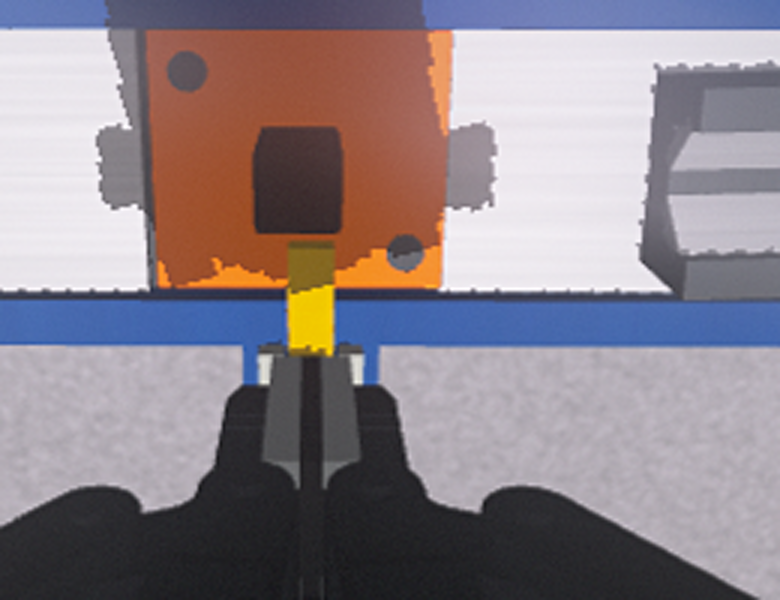

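The bolt bar now reaches over the plate's edge, with its tip at crop (312,243), and the plate and V-block haven't moved. I'll check the tip's travel and hand in if it agrees.

```bash
python3 - <<'E'
from h import *
from bench import hand_in
f=np.load('w4.npz'); a=-.257;c=np.array([.545,-.015])
Rj=np.array([[np.cos(a),-np.sin(a)],[np.sin(a),np.cos(a)]])
t=(px(312/3+220-.33,243/3+120-.33,.045,f['K'],f['E'])[:2]-c)@Rj
print(t, .0403-t[0])
if .0403-t[0]>.0195: print(hand_in())
E
```

```text
[0.02015892 0.0001462 ] 0.020141079639489634
the job is handed in; nothing more can be done
None
```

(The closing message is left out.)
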